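# Retaining bar over a circuit board, weighted on its dome

### The job

Lay the long bar across the two posts of the board holder so that it lies flat in both notches, dome up and about centred over the board. When it is in place and let go, balance the knobbed weight on the dome in the middle of the bar, centred and about level, so that it stays there by itself. Leave the short bar, the pot and the screwdriver where they are.

Things in the scene. Friction and masses are not known exactly. Their poses are not given: they have to be found in the camera images.
- bar: Long bar: flat aluminium, 200 x 36 x 12 mm, about 0.3 kg, with a round steel button 30 mm across in the middle of its top, rising 14.6 mm above the top face and ending in a shallow dome (radius of curvature 45 mm). Lies on the bench, dome up, left or right of the holder. Origin: centre of the underside; x along its length, y across, z up.
- bar_dome (a point): The top of the long bar's dome, 26.6 mm above the bar's underside.
- holder: Board holder, fixed: dark steel base 220 x 100 x 12 mm with a green circuit board (parts up to 27 mm above the bench) and two aluminium notched posts centred at x = -75 and +75 mm, each 20 mm long in x and 70 mm wide in y. Origin: centre of the base's underside, on the bench; x runs from post to post, z up. The bar goes along x in both notches, overhanging each post by about 15 mm.
- notch_a (a point): Centre of the notch floor in the post at the holder's x = -75 mm, 45 mm above the bench. The notch is open at the top and at both ends along x; its flat floor is 42 mm wide (y from -21 to +21 mm) and its cheeks' lips flare outward from 51 mm above the bench to a mouth 56 mm wide at 61 mm.
- notch_b (a point): The same for the post at the holder's x = +75 mm.
- weight: A plain steel disc weight with a knob: disc 50 mm across and 14 mm thick with flat underside, on it a cylindrical knob 18 mm across and 24 mm tall (38 mm tall in all); about 0.26 kg, centre of mass about 10 mm above the underside. Stands on the bench between the robot and the holder. Origin: centre of the underside; z up along the knob.
- spare_bar: A bystander: the short bar, the same section and domed button as the long one but only 110 mm long, too short for the posts. Origin: centre of the underside; x along its length.
- pot: A bystander: small white screw-top pot with black lid, 44 mm across, 45 mm tall. Origin: centre of the underside; z up.
- driver: A bystander: a screwdriver with black handle, 160 mm long, lying on the bench. x runs along it from handle to tip; its origin lies under it, about mid-length.
Mind the look-alikes: they are no part of the job. There is more than one size of the weight; the job needs the larger. What is shaped like the bar but green is not meant.

How it is judged:
By the outcome, as a careful person would: the job done as asked, in the order asked, and still so for the second after the job is handed in, with the robot touching nothing.
It also fails if it takes over 70 s, if anything falls off the work surface, if the arm or the gripper's body presses on something with over 40 N, if the wrist force passes 120 N, or if a joint passes its speed limit or range.

### The arm

A 6-joint arm with a two-finger parallel gripper is mounted at the origin on the work surface. World frame = base frame: x ahead of the robot, y to its left, z up, the work surface at z = 0. Lengths are in m, angles in degrees, forces in N, time in s.
With the tool pointing down it reaches from about 0.375 to 0.9 m from the base axis. Payload 3.1 kg.
Tool frame: the origin (TCP) lies at the very end of the fingers, on their centre line; the grasp point (between the pads) lies 19 mm behind it; z points along the fingers, y is the line along which they close (so a half turn about z gives the same grasp; the last joint's range is limited). The gripper opens to 87 mm and grips with 3 to 60 N. Pads are 19 mm wide; open, the fingers measure 117 mm over their backs; the gripper's body (75 mm by 190 mm) begins 51 mm behind the grasp point.
Start: joints at [-73.654, 30.224, 82.088, -0, 67.689, -10.227], TCP at [0.28, -0.559, 0.223] pointing down, gripper open.
Joint ranges: [-176.69, 176.69], [-43.24, 126.21], [12.49, 139.97], [-82, 262], [0, 151.66], [-163.58, 163.58]. Speed limits (degrees/s): [159.86, 159.86, 180, 180, 180, 180].

### API

Orientations are given as a 3x3 rotation matrix whose columns are the frame's x, y, z axes.
In Python, from rig import bot gives the robot as it stands.
- The arm moves only by the tool move_arm, never from a script. Its argument "increments" is a list of rows, each an object with "xyz": the shift along the tool's x, y, z in mm, a list of three; "roll": the turn about the tool's z in rad; "grip": the opening in per cent of the stroke, from 0 (shut) to 100 (fully open). A call has 1 to 5 rows; each row shifts and turns the commanded pose from where the row before left it, along the tool's axes as they then stand; what a row does not reach is not made up. A row lasts 1/12 s, in which the tool goes at most 41.7 mm and 7.16 degrees, less where a joint would pass 70% of its speed; a pose out of reach is approached as far as the arm can. A call is refused whole if a number of a shift passes 41.7 or a number of a turn 0.125, either way. A call with a gripper value outside its range is refused whole. The fingers move at their own pace and stop on an object; the grip force is fixed at half the most. Time passes only in rows, so rows that do not move let the fingers close. It gives the time, the measured TCP pose, the force, the opening and the grip force at its end, in the units of the state.
- bot.read_state(): the state, without advancing time (a new reading comes with each control period).
- bot.capture(name): name is "scene" or "top" or "wrist"; returns (picture, depth): 480x640x3 uint8, red, green, blue; 480x640 float32, m along the optical axis (not along the pixel's ray), 0 where there is no reading.
- bot.camera_model(name): a dict with "intrinsics" (3x3 intrinsics, pixels), "rvec" (rotation vector, rad) and "tvec" (3), from world to camera coordinates, as OpenCV has them; the wrist camera has in their place "tool_from_camera" (4x4, takes a point from camera to tool coordinates, whose origin is the TCP and whose axes are the flange's). Camera axes: x right, y down, z forward; pixel columns grow to the right and rows downward; lengths in m; the calibration is good to about 2 mm. A picture is of the moment at which its call begins: read the wrist's pose just before it. camera_model takes no time and is no camera call.
- bot.hand_in(): hands the job in; it is judged then, once.
Trained networks look in the newest picture that a camera, given by its name, has taken for a name from the list of things; names that differ only in an ending like _2 or _b are one class to them, and where a whole thing is asked for, a point or a joint stands for the part that bears it (a point fixed in the world has none). Each returns a list of dicts, best first, with "conf" (0 to 1); they miss things now and then, are a little off and sometimes report something else, mostly with a low value. They report only what shows in the picture. A call takes as long as a camera call. They do not tell look-alikes from the thing itself.
- bot.spot_in(label, camera): "at" ([x, y, z] in m, in the coordinates of the camera as it stood for that picture, good to about 4 mm: the middle of the surface that is visible of it).
- bot.trace(label, camera): "mask" (480x640 bool, what is visible of it).
The state is a dict: "time_s": time; "joint_positions": joint angles; "qvel": joint speeds; "tau": joint torques, N m; "position": TCP position; "tcp_rot": TCP orientation; "force": force on the tool from outside, world axes, zero at the start; "moment": the same for the moment, N m; "opening": opening from 0.0 (shut) to 1.0 (fully open); "grasp_force": force on a finger pad.
Only numpy, scipy, OpenCV 4.12 (cv2) and the standard library are available. Lean on these libraries where they do the work, as an engineer would, in place of code of your own. Each camera call takes 0.05 s, during which the arm holds its last target. There are 200 camera calls.

## Working session

There is one attempt and no reset: what is moved stays moved. The work goes in short steps, Python scripts to look and compute and a tool call to move; the robot and the scene stay as the last step left them, time stands still between calls to the robot, and variables do not carry over. Pictures are saved under pics/ and viewed, at most 10 in all, crops included, and the job is handed in when it is done.

Besides the shell and the picture viewer there is one more tool, called in YAML: its name, and indented under it one key for each argument. move_arm: Moves the arm, as the interface text tells. Its arguments: {"type":"object","properties":{"increments":{"type":"array"}},"required":["increments"]}

```bash
ls; mkdir -p pics; cat > h.py <<'E'
import numpy as np, cv2
from rig import bot
def cam(n):
    m=bot.camera_model(n); K=np.array(m["intrinsics"])
    if n=="wrist":
        s=bot.read_state(); T=np.eye(4); T[:3,:3]=s["tcp_rot"]; T[:3,3]=s["position"]
        return K, T@np.array(m["tool_from_camera"])
    R=cv2.Rodrigues(np.array(m["rvec"],float))[0]; t=np.array(m["tvec"],float).ravel()
    T=np.eye(4); T[:3,:3]=R.T; T[:3,3]=-R.T@t
    return K,T
def shot(n,f=None):
    K,T=cam(n); p,d=bot.capture(n)
    if f: cv2.imwrite("pics/"+f,p[:,:,::-1])
    v,u=np.mgrid[:480,:640]
    c=np.stack([(u-K[0,2])/K[0,0]*d,(v-K[1,2])/K[1,1]*d,d],-1)
    w=c@T[:3,:3].T+T[:3,3]; w[d==0]=np.nan
    return p,w,K,T
def px(P,K,T):
    c=T[:3,:3].T@(np.array(P)-T[:3,3]); return (K@c/c[2])[:2].round(0)
E
python3 - <<'E'
from h import *
for n in ("top","scene"):
    p,w,K,T=shot(n,n+"0.png")
    for l in ("bar","weight","holder","spare_bar","pot","driver","notch_a"):
        for r in bot.spot_in(l,n)[:4]:
            P=T[:3,:3]@np.array(r["at"])+T[:3,3]
            print(n,l,round(r["conf"],2),P.round(3),px(P,K,T))
print(bot.read_state())
E
```

```text
pics
top bar 0.88 [ 0.522 -0.289  0.009] [406. 250.]
top bar 0.67 [ 0.419 -0.473  0.012] [491. 297.]
top weight 0.76 [0.457 0.042 0.012] [254. 279.]
top weight 0.75 [0.366 0.024 0.01 ] [263. 321.]
top holder 0.68 [ 0.635 -0.04   0.02 ] [293. 197.]
top spare_bar 0.6 [0.499 0.292 0.012] [138. 259.]
top spare_bar 0.41 [ 0.635 -0.039  0.017] [292. 197.]
top pot 0.57 [0.747 0.268 0.047] [148. 142.]
top driver 0.56 [ 0.77  -0.269  0.022] [398. 136.]
top notch_a 0.63 [ 0.636 -0.038  0.02 ] [292. 196.]
top notch_a 0.61 [0.745 0.27  0.048] [147. 143.]
scene bar 0.58 [ 0.425 -0.476  0.011] [172. 203.]
scene bar 0.57 [ 0.535 -0.285  0.011] [234. 238.]
scene weight 0.81 [0.456 0.039 0.014] [365. 222.]
scene weight 0.54 [0.37  0.024 0.008] [360. 200.]
scene holder 0.92 [ 0.648 -0.041  0.02 ] [329. 279.]
scene spare_bar 0.86 [0.507 0.288 0.015] [466. 243.]
scene pot 0.92 [0.753 0.266 0.045] [475. 323.]
scene driver 0.86 [ 0.773 -0.272  0.027] [216. 318.]
scene notch_a 0.96 [ 0.649 -0.036  0.02 ] [331. 280.]
{'time_s': 0.8, 'joint_positions': array([-7.36529930e+01,  3.02204925e+01,  8.20871296e+01, -3.15918945e-04,
        6.76893833e+01, -1.02275184e+01]), 'qvel': array([-0.04924276, -0.08420886, -0.01195273,  0.06313445, -0.0808797 ,
        0.06493091]), 'tau': array([-3.04128673e-05, -4.39938176e+01, -1.76980269e+01,  6.33318583e-02,
        5.02116268e-02, -2.11065827e-05]), 'position': array([ 0.27961915, -0.55894384,  0.22258391]), 'tcp_rot': array([[ 8.94352293e-01,  4.47363360e-01,  9.81583188e-06],
       [ 4.47363360e-01, -8.94352292e-01, -5.15895245e-05],
       [-1.43004513e-05,  5.05304531e-05, -9.99999999e-01]]), 'force': array([-0.10393317, -0.11797683, -0.60707571]), 'moment': array([0.04169796, 0.00485421, 0.0270735 ]), 'grasp_force': 0.0, 'opening': 1.0025837773640325}
```

View pics/top0.png

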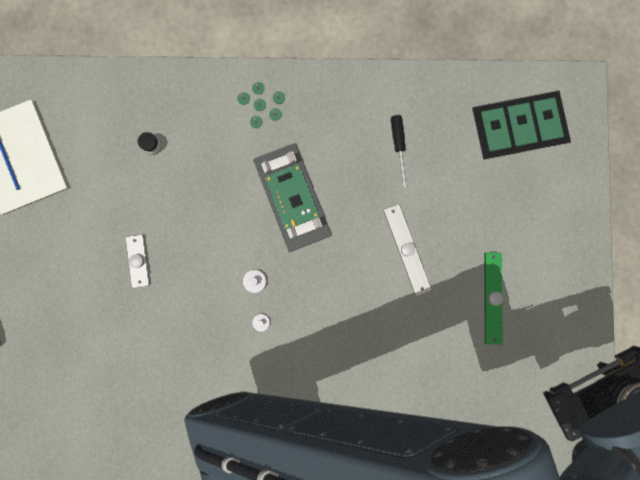

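View pics/scene0.png

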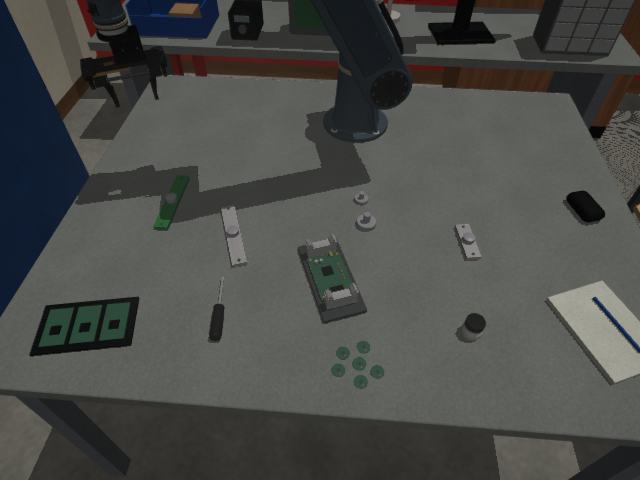

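Top view. The bars are silver long (406,250), green (494,298) and silver short (137,261). The silver long one fits, since green is excluded and the other is too short. The weights are at (254,281) and (261,322), and the one at (254,281) looks larger. I'll measure both and confirm them in a crop.

```bash
python3 - <<'E'
from h import *
p,w,K,T=shot("top")
cr=p[180:345,235:445][:,:,::-1]
cv2.imwrite("pics/crop.png",cv2.resize(cr,None,fx=3.6,fy=3.6,interpolation=cv2.INTER_CUBIC))
for l in ("bar","weight","holder"):
    for r in bot.trace(l,"top")[:3]:
        m=r["mask"]&np.isfinite(w[...,2]); P=w[m]
        # project mask outline to table plane-level pts
        (c,s,a)=cv2.minAreaRect((P[:,:2]*1000).astype(np.float32))
        print(l,round(r["conf"],2),"rect mm",np.round(c,1),np.round(s,1),round(a,1),"mean",P.mean(0).round(4),"zmax",np.percentile(P[:,2],[10,50,98]).round(4),m.sum())
        if l=="holder":
            q=P[P[:,2]>.05]; print(len(q)); 
            if len(q)>10:
                _,lab,cc=cv2.kmeans(q[:,:2].astype(np.float32),2,None,(3,50,1e-5),5,cv2.KMEANS_PP_CENTERS); print(cc, np.bincount(lab.ravel()))
E
```

```text
bar 0.94 rect mm [ 524.2 -290.4] [200.6  40.6] 20.1 mean [ 0.5223 -0.2884  0.0119] zmax [0.0074 0.0113 0.0267] 1577
bar 0.66 rect mm [ 418.4 -480.6] [ 44.4 197.9] 89.4 mean [ 0.4195 -0.4762  0.0118] zmax [0.0072 0.0112 0.0261] 1622
weight 0.55 rect mm [453.8  42.9] [47.6 47.3] 46.7 mean [0.4535 0.0425 0.0165] zmax [0.0106 0.0138 0.0386] 413
holder 0.97 rect mm [638.5 -36.2] [223.7 102.7] 21.2 mean [ 0.6355 -0.0373  0.0202] zmax [0.0098 0.0163 0.0579] 4604
259
[[ 0.70573515 -0.00874166]
 [ 0.5670034  -0.06429753]] [133 126]
```

View pics/crop.png

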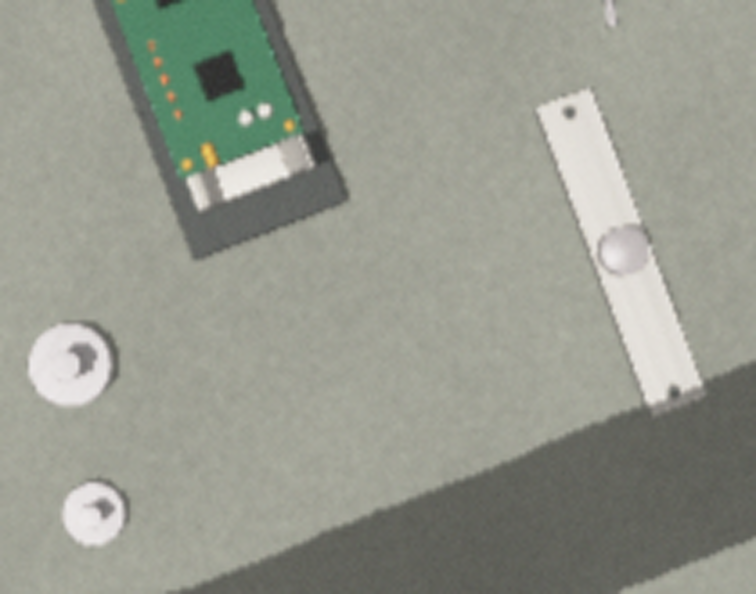

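The crop shows the long silver bar with its dome at (623,250), the large weight at (70,363) and the small one at (94,512). The traced disc measures about 48 mm, which matches the 50 mm weight. I'm moving over the bar.

move_arm:
  increments:
    - {"xyz":[34,-13,8],"roll":0,"grip":100}
    - {"xyz":[34,-13,8],"roll":0,"grip":100}
    - {"xyz":[34,-13,8],"roll":0,"grip":100}
    - {"xyz":[34,-13,8],"roll":0,"grip":100}
    - {"xyz":[34,-13,8],"roll":0,"grip":100}

```text
time_s: 1.42
position: [0.4034, -0.4236, 0.1823]
tcp_rot: [[0.895, 0.447, 0.0], [0.447, -0.895, -0.0], [0.0, 0.0, -1.0]]
force: [-0.0, -0.3, -0.5]
opening: 0.999
grasp_force: 0.0
```

move_arm:
  increments:
    - {"xyz":[34,-13,8],"roll":0,"grip":100}
    - {"xyz":[34,-13,8],"roll":0,"grip":100}
    - {"xyz":[34,-13,8],"roll":0,"grip":100}
    - {"xyz":[34,-13,8],"roll":0,"grip":100}
    - {"xyz":[32,-13,8],"roll":0.1,"grip":100}

```text
time_s: 1.83
position: [0.5251, -0.29, 0.1423]
tcp_rot: [[0.935, 0.355, 0.0], [0.355, -0.935, -0.0], [0.0, 0.0, -1.0]]
force: [1.0, -0.2, 0.3]
opening: 0.999
grasp_force: 0.0
```

move_arm:
  increments:
    - {"xyz":[0,0,0],"roll":0,"grip":100}
    - {"xyz":[0,0,0],"roll":0,"grip":100}

```text
time_s: 2.0
position: [0.5245, -0.2896, 0.142]
tcp_rot: [[0.933, 0.36, -0.001], [0.36, -0.933, 0.0], [-0.001, -0.001, -1.0]]
force: [0.3, 0.8, 0.6]
opening: 0.997
grasp_force: 0.0
```

```bash
cat >> h.py <<'E'
def rect(P):
    c,s,a=cv2.minAreaRect((P[:,:2]*1000).astype(np.float32))
    if s[1]>s[0]: a-=90
    return np.array(c),max(s),min(s),a
def rel(P):
    s=bot.read_state(); return 1000*s["tcp_rot"].T@(np.array(P)-s["position"])
E
python3 - <<'E'
from h import *
s=bot.read_state(); print(s["position"],np.degrees(np.arctan2(s["tcp_rot"][1,0],s["tcp_rot"][0,0])),s["time_s"],s["tcp_rot"][:,2])
p,w,K,T=shot("wrist","w1.png")
for r in bot.trace("bar","wrist")[:2]:
    P=w[r["mask"]]; P=P[np.isfinite(P[:,0])]; P=P[P[:,2]>.003]
    print(r["conf"],rect(P),np.percentile(P[:,2],[5,50,99]))
    B=P[P[:,2]>.018]; print("dome",len(B),B.mean(0),rect(B)); c=rect(B)[0]/1000; print(rel([*c,0.003]))
    F=P[(P[:,2]>.008)&(P[:,2]<.016)]; print("top",rect(F))
E
```

```text
[ 0.52451657 -0.28962874  0.1419762 ] 21.11948669397763 2.0 [-1.05246875e-03  4.96471790e-04 -9.99999323e-01]
0.9 (array([ 457.31048584, -465.92999268]), 114.34464263916016, 11.272431373596191, -0.43173980712890625) [0.00378441 0.01076251 0.01901443]
dome 12 [ 0.41791    -0.46473442  0.01956319] (array([ 417.80401611, -464.47738647]), 3.519362211227417, 1.824639081954956, -24.704315185546875)
[-160.34704904  123.20793132  139.85659574]
top (array([ 460.00765991, -465.96060181]), 108.95088195800781, 11.268394470214844, -0.41791534423828125)
0.73 (array([ 523.59222412, -289.15777588]), 191.2880401611328, 36.08429718017578, 20.4012508392334) [0.01080463 0.01203905 0.02655215]
dome 1511 [ 0.52101565 -0.29012276  0.02733182] (array([ 530.10009766, -286.69320679]), 52.74467086791992, 28.68988037109375, 21.31200408935547)
[  7.98973196  -2.80927031 139.72417622]
top (array([ 523.59222412, -289.15777588]), 191.2880401611328, 36.08429718017578, 20.4012508392334)
```

View pics/w1.png

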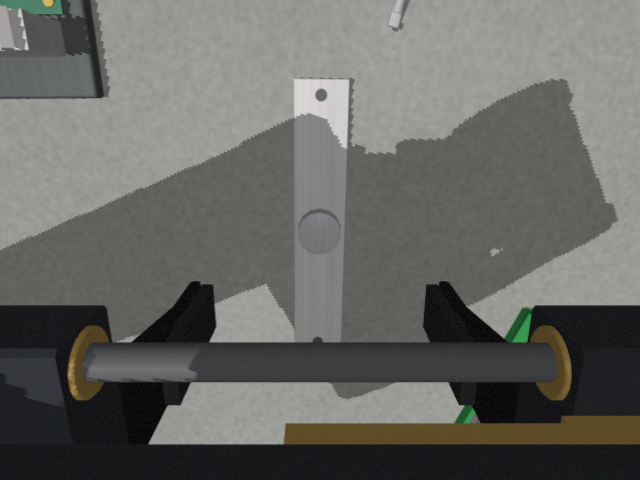

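Wrist view: the bar is aligned with the tool, its dome at (319,231), between the fingers' line. The holder corner is at the upper left. I'm descending and gripping.

move_arm:
  increments:
    - {"xyz":[-4,0,38],"roll":0.012,"grip":100}
    - {"xyz":[0,0,38],"roll":0,"grip":100}
    - {"xyz":[0,0,35],"roll":0,"grip":100}
    - {"xyz":[0,0,18],"roll":0,"grip":100}
    - {"xyz":[0,0,9],"roll":0,"grip":100}

```text
time_s: 2.52
position: [0.5175, -0.2936, 0.0019]
tcp_rot: [[0.94, 0.342, -0.004], [0.342, -0.94, 0.003], [-0.002, -0.004, -1.0]]
force: [-0.5, 0.1, 0.6]
opening: 0.998
grasp_force: 0.0
```

move_arm:
  increments:
    - {"xyz":[0,0,1],"roll":0,"grip":100}
    - {"xyz":[0,0,0],"roll":0,"grip":30}
    - {"xyz":[0,0,0],"roll":0,"grip":30}
    - {"xyz":[0,0,0],"roll":0,"grip":30}
    - {"xyz":[0,0,0],"roll":0,"grip":20}

```text
time_s: 2.93
position: [0.5209, -0.2937, 0.0052]
tcp_rot: [[0.939, 0.345, 0.002], [0.345, -0.939, -0.002], [0.002, 0.003, -1.0]]
force: [0.3, 0.7, 0.6]
opening: 0.782
grasp_force: 0.0
```

move_arm:
  increments:
    - {"xyz":[0,0,0],"roll":0,"grip":10}
    - {"xyz":[0,0,0],"roll":0,"grip":10}
    - {"xyz":[0,0,0],"roll":0,"grip":10}
    - {"xyz":[0,0,0],"roll":0,"grip":10}

```text
time_s: 3.27
position: [0.5201, -0.2928, 0.0038]
tcp_rot: [[0.939, 0.345, 0.0], [0.345, -0.939, -0.0], [0.0, 0.0, -1.0]]
force: [0.1, -0.1, 0.0]
opening: 0.481
grasp_force: 0.0
```

move_arm:
  increments:
    - {"xyz":[0,0,0],"roll":0,"grip":10}
    - {"xyz":[0,0,0],"roll":0,"grip":10}
    - {"xyz":[0,0,0],"roll":0,"grip":10}
    - {"xyz":[0,0,0],"roll":0,"grip":10}
    - {"xyz":[0,0,0],"roll":0,"grip":10}

```text
time_s: 3.68
position: [0.5197, -0.2922, 0.0036]
tcp_rot: [[0.939, 0.345, -0.001], [0.345, -0.939, 0.001], [-0.0, -0.001, -1.0]]
force: [-0.3, 3.3, 3.2]
opening: 0.409
grasp_force: 30.0
```

Bar gripped at opening 0.409, about 36 mm. I'm lifting it and carrying it over.

move_arm:
  increments:
    - {"xyz":[0,0,-15],"roll":0,"grip":10}
    - {"xyz":[0,0,-30],"roll":0,"grip":10}
    - {"xyz":[0,0,-30],"roll":0,"grip":10}
    - {"xyz":[0,0,-30],"roll":0,"grip":10}
    - {"xyz":[0,0,-15],"roll":0,"grip":10}

```text
time_s: 4.1
position: [0.5215, -0.2946, 0.1264]
tcp_rot: [[0.939, 0.345, 0.004], [0.345, -0.939, -0.004], [0.002, 0.005, -1.0]]
force: [0.3, 0.1, -3.1]
opening: 0.408
grasp_force: 30.0
```

move_arm:
  increments:
    - {"xyz":[10,-10,0],"roll":0,"grip":10}
    - {"xyz":[20,-20,0],"roll":0,"grip":10}
    - {"xyz":[25,-25,0],"roll":0,"grip":10}
    - {"xyz":[25,-25,0],"roll":0,"grip":10}
    - {"xyz":[25,-25,0],"roll":0,"grip":10}

```text
time_s: 4.52
position: [0.582, -0.156, 0.1216]
tcp_rot: [[0.939, 0.344, -0.002], [0.344, -0.939, 0.001], [-0.002, -0.002, -1.0]]
force: [-0.3, 0.2, -3.6]
opening: 0.406
grasp_force: 30.0
```

move_arm:
  increments:
    - {"xyz":[25,-25,0],"roll":0,"grip":10}
    - {"xyz":[25,-25,0],"roll":0,"grip":10}
    - {"xyz":[20,-20,0],"roll":0,"grip":10}
    - {"xyz":[15,-15,0],"roll":0,"grip":10}
    - {"xyz":[8,-9,0],"roll":0,"grip":10}

```text
time_s: 4.93
position: [0.6374, -0.0341, 0.1214]
tcp_rot: [[0.938, 0.347, -0.002], [0.347, -0.938, 0.001], [-0.001, -0.002, -1.0]]
force: [1.1, -0.4, -2.7]
opening: 0.408
grasp_force: 30.0
```

move_arm:
  increments:
    - {"xyz":[0,0,0],"roll":0,"grip":10}
    - {"xyz":[0,0,0],"roll":0,"grip":10}
    - {"xyz":[0,0,0],"roll":0,"grip":10}
    - {"xyz":[0,0,0],"roll":0,"grip":10}

```text
time_s: 5.27
position: [0.6366, -0.0394, 0.1232]
tcp_rot: [[0.939, 0.343, -0.001], [0.343, -0.939, -0.0], [-0.001, -0.0, -1.0]]
force: [-0.2, -0.3, -2.4]
opening: 0.408
grasp_force: 30.0
```

```bash
python3 - <<'E'
from h import *
s=bot.read_state(); R=s["tcp_rot"]; print(s["position"],np.degrees(np.arctan2(R[1,0],R[0,0])),s["time_s"],R[:,2],s["opening"],s["grasp_force"])
p,w,K,T=shot("wrist","w2.png")
L=(w-s["position"])@R*1000   # tool coords
np.save("L.npy",L)
for l in ("bar","holder"):
  for r in bot.trace(l,"wrist")[:2]:
    m=r["mask"]&np.isfinite(L[...,0]); P=L[m]; 
    print(l,round(r["conf"],2),m.sum(),"tool mm",rect(P/1000),np.percentile(P[:,2],[2,50,98]).round(1), np.percentile(w[m][:,2],[2,50,98]).round(3))
    if l=="bar":
        for lo in range(-10,110,15):
            q=P[(P[:,0]>lo)&(P[:,0]<lo+15)]
            if len(q)>20: print(lo,q[:,1].min().round(1),q[:,1].max().round(1),np.median(q[:,2]).round(1))
E
```

```text
[ 0.63663585 -0.03936058  0.12316281] 20.052435751690005 5.2667 [-1.00970656e-03 -2.42347884e-04 -9.99999461e-01] 0.4076229912352937 29.995807707309723
bar 0.94 32880 tool mm (array([31.85352325, -7.30640411]), 168.6521759033203, 49.849857330322266, -0.1563873291015625) [-22.5  -8.5  -7.1] [0.13  0.132 0.146]
-10 -18.0 17.5 -21.8
5 -18.3 17.5 -10.9
20 -32.2 17.6 -8.4
35 -31.6 17.6 -8.4
50 -18.5 17.5 -8.4
65 -18.6 17.4 -8.5
80 -18.7 17.4 -8.5
95 -18.5 17.4 -8.4
holder 0.82 12640 tool mm (array([10.16378021, -2.41191483]), 195.641357421875, 104.12206268310547, -1.285003662109375) [ 63.1 110.4 112.6] [0.011 0.013 0.06 ]
```

View pics/w2.png

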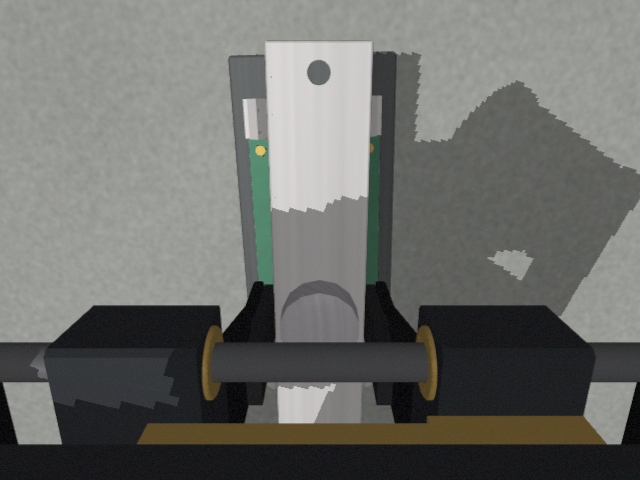

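The bar is held along tool x with its far end at row 40. Behind it are the holder base's far edge (row 55) and its post. Now I'll measure holder against bar in the tool frame.

```bash
python3 - <<'E'
from h import *
L=np.load("L.npy"); s=bot.read_state(); 
bot.capture("wrist")
mb=bot.trace("bar","wrist")[0]["mask"]; mh=bot.trace("holder","wrist")[0]["mask"]
P=L[mb&np.isfinite(L[...,0])]; top=P[abs(P[:,2]+8.5)<1.5]; print("bar far end x",np.percentile(top[:,0],[99,99.9]))
print("dome x range",P[P[:,2]<-20][:,0].min(), P[P[:,2]<-20][:,0].max())
H=L[mh&np.isfinite(L[...,0])]; b=H[(abs(H[:,2]-111)<3)]
print("base far x",np.percentile(b[:,0],[99,99.9]))
xs=np.arange(30,110,8); lo=[];hi=[];xx=[]
for x in xs:
    q=b[abs(b[:,0]-x)<4]
    if len(q)>20: xx.append(x);lo.append(q[:,1].min());hi.append(q[:,1].max())
print(np.c_[xx,lo,hi].round(1)); print(np.polyfit(xx,lo,1),np.polyfit(xx,hi,1))
t=H[H[:,2]<80]; print("post",len(t),t.min(0),t.max(0)); 
for sg in(-1,1):
    q=t[t[:,1]*sg>0]; print(q[:,0].min(),q[:,0].max(),q[:,1].min(),q[:,1].max(), rect(q/1000)) if len(q) else 0
# top camera again for posts
p,w,K,T=shot("top"); r=bot.trace("holder","top")[0]; q=w[r["mask"]&np.isfinite(w[...,0])]
lq=(q-s["position"])@s["tcp_rot"]*1000; t=lq[q[:,2]>.05]; t=t[t[:,2]>55]; print("top posts",len(t)); print(rect(lq[q[:,2]<.015]/1000))
E
```

```text
bar far end x [98.94720135 99.86323552]
dome x range -4.840694337553413 15.328353276528325
base far x [106.16356319 107.8204848 ]
[[ 30.  -52.7  47.1]
 [ 38.  -53.1  46.9]
 [ 46.  -52.9  46.4]
 [ 54.  -53.2  46.6]
 [ 62.  -53.4  46.3]
 [ 70.  -53.6  45.6]
 [ 78.  -53.9  45.9]
 [ 86.  -54.2  45.5]
 [ 94.  -54.2  44.8]
 [102.  -53.6  45.2]]
[-1.89782875e-02 -5.22248562e+01] [-2.98817917e-02  4.80047106e+01]
post 1402 [-88.32090202 -40.15320131 -87.27911767] [83.260388   32.37844629 74.33178427]
-88.32090202014899 82.21079650061262 -40.15320131329105 -9.354306518476232 (array([ -2.67977142, -22.30681992]), 170.31326293945312, 28.533788681030273, -2.6260452270507812)
-85.05298983006604 83.2603880037169 17.53970577383923 32.37844629117627 (array([-0.74843597, 23.82709503]), 168.32875061035156, 14.08261489868164, 1.3234635591506958)
top posts 59
(array([-61.45475006,   8.30376816]), 98.712890625, 85.37745666503906, -1.8561935424804688)
```

move_arm:
  increments:
    - {"xyz":[-2.2,-1.6,10],"roll":-0.024,"grip":10}
    - {"xyz":[0,0,20],"roll":0,"grip":10}
    - {"xyz":[0,0,15],"roll":0,"grip":10}
    - {"xyz":[0,0,5],"roll":0,"grip":10}
    - {"xyz":[0,0,0],"roll":0,"grip":10}

```text
time_s: 6.08
position: [0.633, -0.0366, 0.0713]
tcp_rot: [[0.93, 0.368, -0.004], [0.368, -0.93, 0.001], [-0.004, -0.003, -1.0]]
force: [-0.3, -0.4, -2.6]
opening: 0.409
grasp_force: 30.0
```

move_arm:
  increments:
    - {"xyz":[0,0,0],"roll":0,"grip":10}
    - {"xyz":[0,0,0],"roll":0,"grip":10}
    - {"xyz":[0,0,0],"roll":0,"grip":10}
    - {"xyz":[0,0,0],"roll":0,"grip":10}
    - {"xyz":[0,0,0],"roll":0,"grip":10}

```text
time_s: 6.5
position: [0.6351, -0.0372, 0.0743]
tcp_rot: [[0.93, 0.367, 0.001], [0.367, -0.93, -0.0], [0.001, 0.001, -1.0]]
force: [0.2, 0.5, -2.6]
opening: 0.41
grasp_force: 30.0
```

```bash
cat > m.py <<'E'
from h import *
s=bot.read_state(); R=s["tcp_rot"]; print(s["position"],np.degrees(np.arctan2(R[1,0],R[0,0])),s["time_s"])
p,w,K,T=shot("wrist")
L=(w-s["position"])@R*1000
mb=bot.trace("bar","wrist")[0]["mask"]; mh=bot.trace("holder","wrist")[0]["mask"]
z0=s["position"][2]*1000
P=L[mb&np.isfinite(L[...,0])]; top=P[abs(P[:,2]+8.5)<1.5]
H=L[mh&np.isfinite(L[...,0])]; b=H[(abs(H[:,2]-z0+12)<3)]
def edges(b,xs):
    o=[]
    for x in xs:
        q=b[abs(b[:,0]-x)<4]
        if len(q)>20: o.append([x,q[:,1].min(),q[:,1].max()])
    o=np.array(o); return np.polyfit(o[:,0],o[:,1:].mean(1),1), np.ptp(o[:,1:],axis=1).mean()
print("bar end",np.percentile(top[:,0],99.9),"mid",edges(top,range(44,96,8)))
print("base end",np.percentile(b[:,0],99.9)-110,"mid",edges(b,range(30,104,8)))
t=H[(H[:,2]<z0-48)&(H[:,2]>z0-63)&(H[:,0]>50)]; print("post",len(t),t.min(0),t.max(0))
E
python3 m.py
```

```text
[ 0.63514626 -0.03718328  0.07428553] 21.538674097215008 6.5
bar end 99.92906572383973 mid (array([-0.00838423,  0.00030565]), np.float64(35.763624290557416))
base end -1.9665353692816012 mid (array([0.00280947, 0.3026451 ]), np.float64(100.01521092643694))
post 3497 [ 63.27463648 -35.59996805  11.7695846 ] [83.39585951 36.70102918 26.25550867]
```

Misfit is only about 1–2 mm, so I'm correcting and lowering.

move_arm:
  increments:
    - {"xyz":[-1.7,0.8,3],"roll":0.008,"grip":10}
    - {"xyz":[0,0,4],"roll":0,"grip":10}
    - {"xyz":[0,0,4],"roll":0,"grip":10}
    - {"xyz":[0,0,4],"roll":0,"grip":10}
    - {"xyz":[0,0,4],"roll":0,"grip":10}

```text
time_s: 7.07
position: [0.6332, -0.0384, 0.0538]
tcp_rot: [[0.933, 0.36, -0.001], [0.36, -0.933, 0.0], [-0.001, -0.0, -1.0]]
force: [0.3, 0.7, -2.7]
opening: 0.407
grasp_force: 30.0
```

move_arm:
  increments:
    - {"xyz":[0,0,2],"roll":0,"grip":10}
    - {"xyz":[0,0,2],"roll":0,"grip":10}
    - {"xyz":[0,0,1],"roll":0,"grip":10}
    - {"xyz":[0,0,0],"roll":0,"grip":10}
    - {"xyz":[0,0,0],"roll":0,"grip":10}

```text
time_s: 7.48
position: [0.6335, -0.0385, 0.0496]
tcp_rot: [[0.933, 0.36, 0.0], [0.36, -0.933, -0.0], [0.0, 0.0, -1.0]]
force: [0.3, -0.6, -2.6]
opening: 0.408
grasp_force: 30.0
```

move_arm:
  increments:
    - {"xyz":[0,0,0],"roll":0,"grip":10}
    - {"xyz":[0,0,0],"roll":0,"grip":10}
    - {"xyz":[0,0,0],"roll":0,"grip":10}

```text
time_s: 7.73
position: [0.6336, -0.0385, 0.0498]
tcp_rot: [[0.933, 0.36, 0.0], [0.36, -0.933, -0.0], [0.0, 0.0, -1.0]]
force: [0.7, 0.4, -2.6]
opening: 0.407
grasp_force: 30.0
```

move_arm:
  increments:
    - {"xyz":[0,0,0.7],"roll":0,"grip":10}
    - {"xyz":[0,0,0.7],"roll":0,"grip":10}
    - {"xyz":[0,0,0],"roll":0,"grip":10}
    - {"xyz":[0,0,0],"roll":0,"grip":10}

```text
time_s: 8.07
position: [0.6336, -0.0385, 0.0486]
tcp_rot: [[0.933, 0.36, 0.0], [0.36, -0.933, -0.0], [0.0, 0.0, -1.0]]
force: [0.2, -0.5, 1.5]
opening: 0.41
grasp_force: 30.0
```

move_arm:
  increments:
    - {"xyz":[0,0,0],"roll":0,"grip":60}
    - {"xyz":[0,0,0],"roll":0,"grip":80}
    - {"xyz":[0,0,0],"roll":0,"grip":80}
    - {"xyz":[0,0,0],"roll":0,"grip":80}
    - {"xyz":[0,0,0],"roll":0,"grip":80}

```text
time_s: 8.48
position: [0.6335, -0.0385, 0.0481]
tcp_rot: [[0.933, 0.36, 0.0], [0.36, -0.933, -0.0], [0.0, 0.0, -1.0]]
force: [0.6, 0.8, 0.0]
opening: 0.704
grasp_force: 0.0
```

move_arm:
  increments:
    - {"xyz":[0,0,-8],"roll":0,"grip":90}
    - {"xyz":[0,0,-20],"roll":0,"grip":100}
    - {"xyz":[0,0,-40],"roll":0,"grip":100}
    - {"xyz":[0,0,-40],"roll":0,"grip":100}
    - {"xyz":[0,0,-22],"roll":0,"grip":100}

```text
time_s: 8.9
position: [0.6355, -0.0389, 0.1831]
tcp_rot: [[0.933, 0.36, 0.007], [0.36, -0.933, -0.002], [0.006, 0.004, -1.0]]
force: [0.6, -0.1, 0.9]
opening: 0.985
grasp_force: 0.0
```

move_arm:
  increments:
    - {"xyz":[0,0,0],"roll":0,"grip":100}
    - {"xyz":[0,0,0],"roll":0,"grip":100}
    - {"xyz":[0,0,0],"roll":0,"grip":100}
    - {"xyz":[0,0,0],"roll":0,"grip":100}

```text
time_s: 9.23
position: [0.632, -0.0382, 0.1765]
tcp_rot: [[0.933, 0.36, -0.004], [0.36, -0.933, 0.001], [-0.003, -0.002, -1.0]]
force: [0.2, 0.5, -0.6]
opening: 1.001
grasp_force: 0.0
```

```bash
cat > d.py <<'E'
from h import *
from scipy.optimize import least_squares
s=bot.read_state(); print(s["position"],s["time_s"])
p,w,K,T=shot("wrist","w3.png")
m=bot.trace("bar","wrist")[0]["mask"]; P=w[m&np.isfinite(w[...,0])]
print(rect(P[P[:,2]>.05]), np.percentile(P[:,2],[2,50,98]))
F=P[(abs(P[:,2]-np.median(P[:,2]))<.004)]; A=np.c_[F[:,:2]-F[:,:2].mean(0),np.ones(len(F))]; print("plane",np.linalg.lstsq(A,F[:,2],rcond=None)[0])
B=P[P[:,2]>np.median(P[:,2])+.0105]
f=lambda v:np.linalg.norm(B-v,axis=1)-.045
r=least_squares(f,[*B[:,:2].mean(0),B[:,2].max()-.045],loss="soft_l1",f_scale=.0005)
print("dome",len(B),B.mean(0),"sphere top",r.x+[0,0,.045])
E
python3 d.py
```

```text
[ 0.63200504 -0.03816319  0.17651318] 9.2333
(array([637.31860352, -36.72416687]), 192.10694885253906, 36.0900993347168, 21.28511619567871) [0.05523642 0.05706262 0.07109481]
plane [0.0009532  0.00040143 0.05696042]
dome 1558 [ 0.63430505 -0.03791631  0.07017744] sphere top [ 0.63356073 -0.03813554  0.07142844]
```

View pics/w3.png

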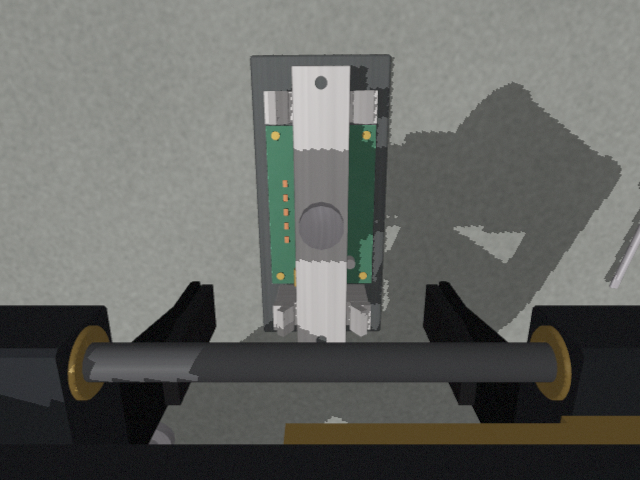

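The bar lies flat in both notches, level in the plane fit, with its dome at (321,225) centred over the board. Next is the large weight.

move_arm:
  increments:
    - {"xyz":[-15,-15,0],"roll":0,"grip":100}
    - {"xyz":[-25,-25,0],"roll":0,"grip":100}
    - {"xyz":[-28,-28,0],"roll":0,"grip":100}
    - {"xyz":[-28,-28,0],"roll":0,"grip":100}
    - {"xyz":[-23,-24,10]}

```text
schema error: expected keys xyz, roll, grip
```

move_arm:
  increments:
    - {"xyz":[-15,-15,10],"roll":0,"grip":100}
    - {"xyz":[-5,-4,10],"roll":0,"grip":100}
    - {"xyz":[0,0,0],"roll":0,"grip":100}
    - {"xyz":[0,0,0],"roll":0,"grip":100}
    - {"xyz":[0,0,0],"roll":0,"grip":100}

```text
time_s: 9.75
position: [0.6089, -0.0283, 0.1581]
tcp_rot: [[0.933, 0.359, 0.001], [0.359, -0.933, -0.0], [0.001, 0.001, -1.0]]
force: [0.5, -0.4, 1.1]
opening: 0.999
grasp_force: 0.0
```

```bash
cat > k.py <<'E'
from h import *
import sys
s=bot.read_state(); R=s["tcp_rot"]; print(s["position"],np.degrees(np.arctan2(R[1,0],R[0,0])),s["time_s"])
p,w,K,T=shot("wrist",sys.argv[1]); L=(w-s["position"])@R*1000
for r in bot.trace("weight","wrist")[:3]:
    m=r["mask"]&np.isfinite(L[...,0]); P=L[m]; z=w[m][:,2]; zb=float(sys.argv[2])
    k=P[z>zb+.036]; d=P[(z>zb+.012)&(z<zb+.016)]
    print(round(r["conf"],2),m.sum(),"z",np.percentile(z,[5,50,98]).round(4))
    for n,q in(("knob",k),("disc",d)):
        if len(q)>10: c,rad=cv2.minEnclosingCircle(q[:,:2].astype(np.float32)); print(n,len(q),"tool",np.round(c,1),"r",round(rad,1),"mean",q.mean(0).round(1),"world",(R@np.array([*c,q[:,2].mean()])/1000+s["position"]).round(4))
E
python3 k.py w4.png 0
```

```text
[ 0.6088504  -0.02828678  0.15807603] 21.067126068940123 9.75
0.57 616 z [0.0013 0.0097 0.0132]
disc 23 tool [-205.5 -136.4] r 8.7 mean [-204.7 -139.8  144.7] world [0.3682 0.0251 0.0131]
```

View pics/w4.png

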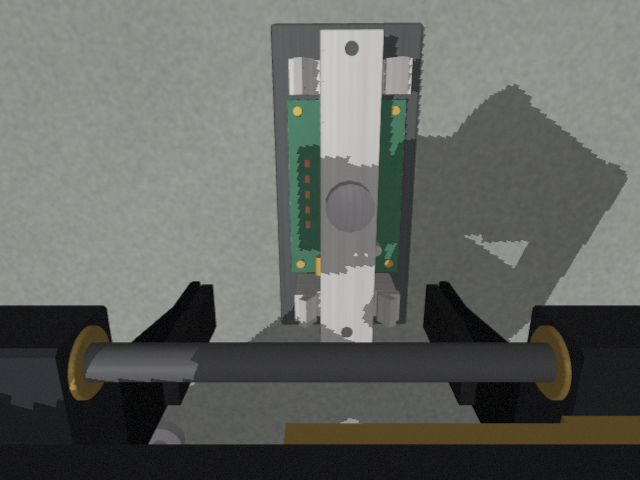

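My first call was refused because a row lacked keys, so only the short second one ran. I'm continuing from here.

move_arm:
  increments:
    - {"xyz":[-15,-13,0],"roll":0,"grip":100}
    - {"xyz":[-25,-22,0],"roll":0,"grip":100}
    - {"xyz":[-28,-25,0],"roll":0,"grip":100}
    - {"xyz":[-28,-25,0],"roll":0,"grip":100}
    - {"xyz":[-25,-22,0],"roll":0,"grip":100}

```text
time_s: 10.27
position: [0.4552, 0.0288, 0.1585]
tcp_rot: [[0.933, 0.359, 0.0], [0.359, -0.933, -0.0], [0.0, 0.0, -1.0]]
force: [0.2, 0.6, 0.5]
opening: 0.998
grasp_force: 0.0
```

move_arm:
  increments:
    - {"xyz":[-15,-12,0],"roll":0,"grip":100}
    - {"xyz":[-5,-3,0],"roll":0,"grip":100}
    - {"xyz":[0,0,0],"roll":0,"grip":100}
    - {"xyz":[0,0,0],"roll":0,"grip":100}
    - {"xyz":[0,0,0],"roll":0,"grip":100}

```text
time_s: 10.68
position: [0.4355, 0.0343, 0.1586]
tcp_rot: [[0.933, 0.359, 0.004], [0.359, -0.933, -0.001], [0.003, 0.002, -1.0]]
force: [0.7, 0.1, -0.8]
opening: 0.996
grasp_force: 0.0
```

```bash
python3 k.py w5.png 0
```

```text
[0.43550677 0.03431772 0.15864844] 21.041887995081066 10.6833
0.92 3652 z [0.0127 0.0141 0.0387]
knob 530 tool [16.6 -2.3] r 8.9 mean [ 16.9  -2.2 120.7] world [0.4507 0.0423 0.038 ]
disc 2884 tool [16.6 -2.1] r 24.8 mean [ 18.1  -2.3 144.7] world [0.4508 0.0421 0.014 ]
0.86 1751 z [0.0049 0.0105 0.029 ]
disc 44 tool [-71.9 -21.9] r 15.1 mean [-68.1 -19.8 144.6] world [0.3611 0.0289 0.0137]
```

View pics/w5.png

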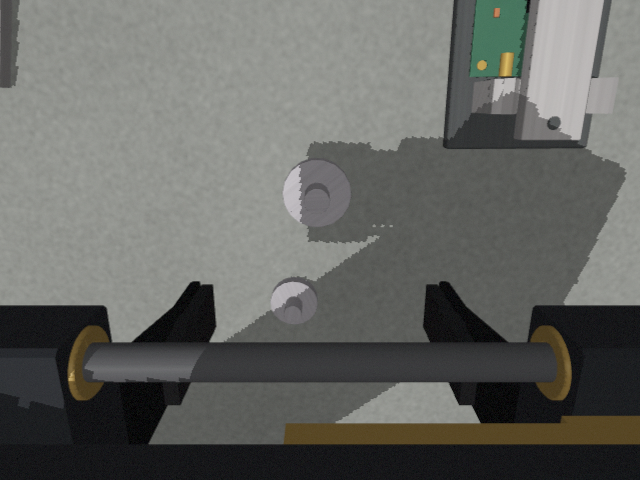

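Wrist view: the large weight is at (316,193), radius 24.8 mm as expected. The small one is behind it at (294,300) and the holder is at the upper right, clear of the fingers. Descending.

move_arm:
  increments:
    - {"xyz":[10,-1,15],"roll":0,"grip":100}
    - {"xyz":[6.5,-1,30],"roll":0,"grip":100}
    - {"xyz":[0,0,30],"roll":0,"grip":100}
    - {"xyz":[0,0,22],"roll":0,"grip":70}
    - {"xyz":[0,0,10],"roll":0,"grip":60}

```text
time_s: 11.2
position: [0.4471, 0.0428, 0.0484]
tcp_rot: [[0.933, 0.359, -0.003], [0.359, -0.933, 0.0], [-0.003, -0.002, -1.0]]
force: [-0.2, -0.1, -0.1]
opening: 0.92
grasp_force: 0.0
```

move_arm:
  increments:
    - {"xyz":[0,0,5],"roll":0,"grip":60}
    - {"xyz":[0,0,0],"roll":0,"grip":60}
    - {"xyz":[0,0,0],"roll":0,"grip":60}
    - {"xyz":[0,0,0],"roll":0,"grip":60}
    - {"xyz":[0,0,0],"roll":0,"grip":60}

```text
time_s: 11.62
position: [0.448, 0.0428, 0.047]
tcp_rot: [[0.933, 0.359, 0.002], [0.359, -0.933, -0.0], [0.002, 0.001, -1.0]]
force: [-0.1, -0.4, 0.5]
opening: 0.619
grasp_force: 0.0
```

```bash
python3 k.py w6.png 0; python3 -c "
from h import *
print(rel([.4507,.0422,.018]))"
```

```text
[0.44803366 0.04284889 0.04700567] 21.067815889140128 11.6167
0.92 8023 z [0.0106 0.0141 0.0386]
knob 1207 tool [2.1 1.5] r 9.2 mean [2.6 1.5 9.1] world [0.4506 0.0423 0.0379]
disc 5766 tool [2.1 1.7] r 25.2 mean [ 5.4  1.4 33.1] world [0.4507 0.042  0.0139]
0.86 2446 z [0.0036 0.0103 0.0199]
disc 123 tool [-83.6 -14.1] r 9.7 mean [-81.3 -16.5  32.8] world [0.3651 0.026  0.0141]
[ 2.40128588  1.68410216 28.95520891]
```

move_arm:
  increments:
    - {"xyz":[2.2,1.5,6],"roll":0,"grip":60}
    - {"xyz":[0,0,9],"roll":0,"grip":60}
    - {"xyz":[0,0,9],"roll":0,"grip":60}
    - {"xyz":[0,0,4.5],"roll":0,"grip":60}
    - {"xyz":[0,0,0],"roll":0,"grip":60}

```text
time_s: 12.13
position: [0.4487, 0.0425, 0.0162]
tcp_rot: [[0.933, 0.359, -0.003], [0.359, -0.933, 0.0], [-0.003, -0.002, -1.0]]
force: [0.0, -0.1, 0.8]
opening: 0.603
grasp_force: 0.0
```

move_arm:
  increments:
    - {"xyz":[0,0,0],"roll":0,"grip":30}
    - {"xyz":[0,0,0],"roll":0,"grip":0}
    - {"xyz":[0,0,0],"roll":0,"grip":0}
    - {"xyz":[0,0,0],"roll":0,"grip":0}
    - {"xyz":[0,0,0],"roll":0,"grip":0}

```text
time_s: 12.55
position: [0.4499, 0.0424, 0.0179]
tcp_rot: [[0.933, 0.36, 0.001], [0.36, -0.933, -0.0], [0.001, 0.0, -1.0]]
force: [-0.5, 0.1, 0.7]
opening: 0.307
grasp_force: 0.0
```

move_arm:
  increments:
    - {"xyz":[0,0,0],"roll":0,"grip":0}
    - {"xyz":[0,0,0],"roll":0,"grip":0}
    - {"xyz":[0,0,0],"roll":0,"grip":0}
    - {"xyz":[0,0,0],"roll":0,"grip":0}
    - {"xyz":[0,0,0],"roll":0,"grip":0}

```text
time_s: 12.97
position: [0.45, 0.0423, 0.0179]
tcp_rot: [[0.933, 0.36, 0.001], [0.36, -0.933, -0.0], [0.001, 0.0, -1.0]]
force: [-0.0, -0.3, 3.0]
opening: 0.191
grasp_force: 30.0
```

Knob gripped. Lift and carry to above the dome.

move_arm:
  increments:
    - {"xyz":[0,0,-12],"roll":0,"grip":0}
    - {"xyz":[0,0,-28],"roll":0,"grip":0}
    - {"xyz":[0,0,-35],"roll":0,"grip":0}
    - {"xyz":[0,0,-28],"roll":0,"grip":0}
    - {"xyz":[0,0,-12],"roll":0,"grip":0}

```text
time_s: 13.38
position: [0.4507, 0.0424, 0.1353]
tcp_rot: [[0.933, 0.36, 0.004], [0.36, -0.933, -0.0], [0.003, 0.002, -1.0]]
force: [0.9, -0.3, -2.1]
opening: 0.197
grasp_force: 30.0
```

move_arm:
  increments:
    - {"xyz":[8,8,0],"roll":0,"grip":0}
    - {"xyz":[16,16,0],"roll":0,"grip":0}
    - {"xyz":[20,20,0],"roll":0,"grip":0}
    - {"xyz":[22,22,0],"roll":0,"grip":0}
    - {"xyz":[22,22,0],"roll":0,"grip":0}

```text
time_s: 13.8
position: [0.564, -0.0087, 0.1307]
tcp_rot: [[0.933, 0.36, -0.003], [0.36, -0.933, 0.001], [-0.002, -0.002, -1.0]]
force: [0.2, -1.0, -3.1]
opening: 0.196
grasp_force: 30.0
```

move_arm:
  increments:
    - {"xyz":[20,20,0],"roll":0,"grip":0}
    - {"xyz":[16,15,0],"roll":0,"grip":0}
    - {"xyz":[10,10,0],"roll":0,"grip":0}
    - {"xyz":[6,6,0],"roll":0,"grip":0}
    - {"xyz":[2,2,0],"roll":0,"grip":0}

```text
time_s: 14.22
position: [0.6336, -0.039, 0.1304]
tcp_rot: [[0.933, 0.359, -0.002], [0.359, -0.933, 0.0], [-0.002, -0.001, -1.0]]
force: [0.2, -0.5, -1.8]
opening: 0.195
grasp_force: 30.0
```

move_arm:
  increments:
    - {"xyz":[0,0,0],"roll":0,"grip":0}
    - {"xyz":[0,0,0],"roll":0,"grip":0}
    - {"xyz":[0,0,0],"roll":0,"grip":0}
    - {"xyz":[0,0,0],"roll":0,"grip":0}
    - {"xyz":[0,0,0],"roll":0,"grip":0}

```text
time_s: 14.63
position: [0.6323, -0.0377, 0.1328]
tcp_rot: [[0.933, 0.36, -0.0], [0.36, -0.933, 0.0], [-0.0, -0.0, -1.0]]
force: [0.8, -0.6, -3.9]
opening: 0.195
grasp_force: 30.0
```

```bash
python3 k.py w7.png 0.115; python3 - <<'E'
from h import *
s=bot.read_state(); R=s["tcp_rot"]
p,w,K,T=shot("wrist"); L=(w-s["position"])@R*1000
print("dome rel TCP",rel([.63356,-.03814,.0715]), "release TCP rel",rel([.6335,-.0385,.0895]))
for r in bot.trace("weight","wrist")[:1]:
    P=L[r["mask"]&np.isfinite(L[...,0])]; d=P[(P[:,2]>1)&(P[:,2]<7)]
    A=np.c_[d[:,:2],np.ones(len(d))]; print("disc plane",np.linalg.lstsq(A,d[:,2],rcond=None)[0],len(d)); print(P.min(0),P.max(0))
    c,rad=cv2.minEnclosingCircle(d[:,:2].astype(np.float32)); print(c,rad)
E
```

```text
[ 0.63231551 -0.03767618  0.13282443] 21.100109369089463 14.6333
0.73 7065 z [0.1227 0.1291 0.1536]
knob 1427 tool [ 1.2 -0.5] r 9.1 mean [  2.1  -0.3 -19.9] world [ 0.6333 -0.0368  0.1527]
disc 4048 tool [ 0.9 -0.3] r 24.9 mean [13.4 -0.3  4. ] world [ 0.6331 -0.0371  0.1288]
dome rel TCP [ 0.62648015  0.46183803 61.43199796] release TCP rel [ 0.44453433  0.77801594 43.43199443]
disc plane [1.28756362e-02 3.34339074e-05 3.87352197e+00] 4203
[-58.41139521 -42.14982186 -82.96363632] [ 32.75744172  42.17837625 121.97618842]
(0.9248344898223877, -0.15245498716831207) 25.029069900512695
```

Offsets agree to within a few tenths of a mm: shift −0.35 in x, +0.7 in y. I'm lowering it to about 5 mm above the dome.

move_arm:
  increments:
    - {"xyz":[-0.35,0.7,8],"roll":0,"grip":0}
    - {"xyz":[0,0,12],"roll":0,"grip":0}
    - {"xyz":[0,0,10],"roll":0,"grip":0}
    - {"xyz":[0,0,6],"roll":0,"grip":0}
    - {"xyz":[0,0,2],"roll":0,"grip":0}

```text
time_s: 15.25
position: [0.6313, -0.0386, 0.0922]
tcp_rot: [[0.933, 0.36, -0.004], [0.36, -0.933, 0.001], [-0.004, -0.003, -1.0]]
force: [-0.0, -1.1, -2.0]
opening: 0.197
grasp_force: 30.0
```

move_arm:
  increments:
    - {"xyz":[0,0,0],"roll":0,"grip":0}
    - {"xyz":[0,0,0],"roll":0,"grip":0}
    - {"xyz":[0,0,0],"roll":0,"grip":0}
    - {"xyz":[0,0,0],"roll":0,"grip":0}
    - {"xyz":[0,0,0],"roll":0,"grip":0}

```text
time_s: 15.67
position: [0.6333, -0.039, 0.0952]
tcp_rot: [[0.933, 0.36, 0.001], [0.36, -0.933, -0.0], [0.001, 0.001, -1.0]]
force: [0.0, -0.5, -2.7]
opening: 0.194
grasp_force: 30.0
```

move_arm:
  increments:
    - {"xyz":[0,0,0],"roll":0,"grip":0}
    - {"xyz":[0,0,0],"roll":0,"grip":0}
    - {"xyz":[0,0,0],"roll":0,"grip":0}
    - {"xyz":[0,0,0],"roll":0,"grip":0}
    - {"xyz":[0,0,0],"roll":0,"grip":0}

```text
time_s: 16.08
position: [0.6329, -0.0389, 0.0947]
tcp_rot: [[0.933, 0.36, 0.0], [0.36, -0.933, -0.0], [0.0, 0.0, -1.0]]
force: [0.9, 0.1, -3.4]
opening: 0.195
grasp_force: 30.0
```

```bash
python3 - <<'E'
from h import *
s=bot.read_state(); R=s["tcp_rot"]; print(s["position"],s["time_s"],R[2],R[:,2])
p,w,K,T=shot("wrist"); L=(w-s["position"])@R*1000
P=L[bot.trace("weight","wrist")[0]["mask"]&np.isfinite(L[...,0])]; d=P[(P[:,2]>1)&(P[:,2]<7)]
off=np.array(cv2.minEnclosingCircle(d[:,:2].astype(np.float32))[0])
print("weight off",off,"dome",rel([.63356,-.03814,.0716]),"releaseTCP",rel([.6335,-.0385,.0895]))
# bar in the same view: far end and sides
B=L[bot.trace("bar","wrist")[0]["mask"]&np.isfinite(L[...,0])]; zt=(s["position"][2]-.057)*1000
B=B[abs(B[:,2]-zt)<2]; print("bar far end-100",np.percentile(B[:,0],99.9)-100,"y mid at 50-95",[(B[abs(B[:,0]-x)<3][:,1].min()+B[abs(B[:,0]-x)<3][:,1].max())/2 for x in(50,70,90)])
E
```

```text
[ 0.63286722 -0.03888664  0.09468909] 16.0833 [ 3.69407561e-05  1.67357180e-05 -9.99999999e-01] [ 4.04877405e-05 -2.33379286e-06 -9.99999999e-01]
weight off [ 1.2467767  -0.34675142] dome [ 0.92307442 -0.4587686  23.05159148] releaseTCP [ 0.73751653 -0.14444494  5.15159235]
bar far end-100 0.536505198498304 y mid at 50-95 [np.float64(-0.49098562043264415), np.float64(-0.7739006738143921), np.float64(-0.8401961212533777)]
```

move_arm:
  increments:
    - {"xyz":[-0.4,-0.1,1],"roll":0,"grip":0}
    - {"xyz":[0,0,1],"roll":0,"grip":0}
    - {"xyz":[0,0,1],"roll":0,"grip":0}
    - {"xyz":[0,0,0.8],"roll":0,"grip":0}
    - {"xyz":[0,0,0.5],"roll":0,"grip":0}

```text
time_s: 16.65
position: [0.6324, -0.0389, 0.0902]
tcp_rot: [[0.933, 0.36, -0.0], [0.36, -0.933, 0.0], [-0.0, -0.0, -1.0]]
force: [-0.3, 0.1, -3.0]
opening: 0.194
grasp_force: 30.0
```

move_arm:
  increments:
    - {"xyz":[0,0,0.3],"roll":0,"grip":0}
    - {"xyz":[0,0,0],"roll":0,"grip":0}
    - {"xyz":[0,0,0],"roll":0,"grip":0}
    - {"xyz":[0,0,0],"roll":0,"grip":0}
    - {"xyz":[0,0,0],"roll":0,"grip":0}

```text
time_s: 17.07
position: [0.6325, -0.039, 0.0901]
tcp_rot: [[0.933, 0.36, 0.0], [0.36, -0.933, -0.0], [0.0, 0.0, -1.0]]
force: [-0.6, -0.5, -2.5]
opening: 0.197
grasp_force: 30.0
```

move_arm:
  increments:
    - {"xyz":[0,0,0.3],"roll":0,"grip":0}
    - {"xyz":[0,0,0],"roll":0,"grip":0}
    - {"xyz":[0,0,0],"roll":0,"grip":0}

```text
time_s: 17.32
position: [0.6325, -0.0389, 0.0898]
tcp_rot: [[0.933, 0.36, -0.0], [0.36, -0.933, 0.0], [-0.0, -0.0, -1.0]]
force: [-0.6, 0.2, -2.8]
opening: 0.198
grasp_force: 30.0
```

move_arm:
  increments:
    - {"xyz":[0,0,0.3],"roll":0,"grip":0}
    - {"xyz":[0,0,0],"roll":0,"grip":0}
    - {"xyz":[0,0,0],"roll":0,"grip":0}

```text
time_s: 17.57
position: [0.6325, -0.0389, 0.0895]
tcp_rot: [[0.933, 0.36, 0.0], [0.36, -0.933, -0.0], [0.0, 0.0, -1.0]]
force: [-0.1, 1.0, -2.9]
opening: 0.197
grasp_force: 30.0
```

move_arm:
  increments:
    - {"xyz":[0,0,0.3],"roll":0,"grip":0}
    - {"xyz":[0,0,0],"roll":0,"grip":0}
    - {"xyz":[0,0,0],"roll":0,"grip":0}

```text
time_s: 17.82
position: [0.6325, -0.039, 0.0893]
tcp_rot: [[0.933, 0.36, 0.0], [0.36, -0.933, -0.0], [0.0, 0.0, -1.0]]
force: [-0.8, -0.2, -1.6]
opening: 0.196
grasp_force: 30.0
```

move_arm:
  increments:
    - {"xyz":[0,0,0.3],"roll":0,"grip":0}
    - {"xyz":[0,0,0],"roll":0,"grip":0}
    - {"xyz":[0,0,0],"roll":0,"grip":0}

```text
time_s: 18.07
position: [0.6326, -0.0389, 0.0892]
tcp_rot: [[0.933, 0.36, 0.0], [0.36, -0.933, -0.0], [0.0, 0.0, -1.0]]
force: [-0.8, 0.8, 1.9]
opening: 0.199
grasp_force: 30.0
```

Contact made. Releasing.

move_arm:
  increments:
    - {"xyz":[0,0,-0.2],"roll":0,"grip":0}
    - {"xyz":[0,0,0],"roll":0,"grip":22}
    - {"xyz":[0,0,0],"roll":0,"grip":30}
    - {"xyz":[0,0,0],"roll":0,"grip":50}
    - {"xyz":[0,0,0],"roll":0,"grip":60}

```text
time_s: 18.48
position: [0.6327, -0.039, 0.089]
tcp_rot: [[0.933, 0.36, 0.0], [0.36, -0.933, -0.0], [0.0, 0.0, -1.0]]
force: [-0.2, 0.1, -0.1]
opening: 0.366
grasp_force: 0.0
```

move_arm:
  increments:
    - {"xyz":[0,0,0],"roll":0,"grip":60}
    - {"xyz":[0,0,0],"roll":0,"grip":60}
    - {"xyz":[0,0,0],"roll":0,"grip":60}
    - {"xyz":[0,0,0],"roll":0,"grip":60}
    - {"xyz":[0,0,0],"roll":0,"grip":60}

```text
time_s: 18.9
position: [0.6325, -0.039, 0.089]
tcp_rot: [[0.933, 0.36, 0.0], [0.36, -0.933, 0.0], [0.0, -0.0, -1.0]]
force: [0.1, -0.5, -0.8]
opening: 0.591
grasp_force: 0.0
```

```bash
cat > q.py <<'E'
from h import *
s=bot.read_state(); R=s["tcp_rot"]; print(s["position"],s["time_s"],s["opening"])
p,w,K,T=shot("wrist","w9.png"); L=(w-s["position"])@R*1000
m=bot.trace("weight","wrist")[0]["mask"]&np.isfinite(L[...,0]); P=L[m]; z=w[m][:,2]
d=P[(z>.081)&(z<.091)]; A=np.c_[d[:,:2]-d[:,:2].mean(0),np.ones(len(d))]
c,*_=np.linalg.lstsq(A,d[:,2],rcond=None); print("disc tilt deg",np.degrees(c[:2]),len(d),"z",np.percentile(z,[5,50,98]))
o,r=cv2.minEnclosingCircle(d[:,:2].astype(np.float32)); print("disc centre",o,r,"dome",rel([.63356,-.03814,.0716]),"world",(R@[*o,d[:,2].mean()])/1000+s["position"])
E
python3 q.py
```

```text
[ 0.63247412 -0.03895435  0.08903306] 18.9 0.5911417696492421
disc tilt deg [-1.61349191  0.18888839] 7351 z [0.07927183 0.0857375  0.10987471]
disc centre (0.3685263693332672, -0.22134651243686676) 25.073652267456055 dome [ 1.31365039 -0.375083   17.45346844] world [ 0.63273847 -0.03861528  0.08548917]
```

move_arm:
  increments:
    - {"xyz":[0,0,0],"roll":0,"grip":60}
    - {"xyz":[0,0,0],"roll":0,"grip":60}
    - {"xyz":[0,0,0],"roll":0,"grip":60}
    - {"xyz":[0,0,0],"roll":0,"grip":60}

```text
time_s: 19.33
position: [0.6325, -0.0389, 0.0891]
tcp_rot: [[0.933, 0.36, 0.0], [0.36, -0.933, 0.0], [0.0, -0.0, -1.0]]
force: [0.2, 0.5, -0.2]
opening: 0.6
grasp_force: 0.0
```

```bash
python3 q.py;python3 q.py;python3 q.py
```

```text
[ 0.63246411 -0.03893849  0.08906367] 19.3333 0.6003613173244272
disc tilt deg [-1.85206358  0.08268457] 7341 z [0.07955016 0.08581951 0.10988106]
disc centre (0.3028237223625183, -0.27010688185691833) 25.11689567565918 dome [ 1.33124124 -0.35516675 17.4443451 ] world [ 0.63264958 -0.03857753  0.08553082]
[ 0.6324459  -0.03895032  0.08904436] 19.4333 0.6009409375658712
disc tilt deg [-1.94162241  0.13248165] 7340 z [0.07933348 0.08580499 0.10987851]
disc centre (0.3194846510887146, -0.15953969955444336) 25.047088623046875 dome [ 1.3351638  -0.3447786  17.43023504] world [ 0.63268658 -0.03868653  0.08554055]
[ 0.63243944 -0.03894169  0.08903033] 19.5333 0.596114863888938Traceback (most recent call last):
  File "q.py", line 4, in <module>
    m=bot.trace("weight","wrist")[0]["mask"]&np.isfinite(L[...,0]); P=L[m]; z=w[m][:,2]
      ~~~~~~~~~~~~~~~~~~~~~~~~~~~^^^
IndexError: list index out of range
```

The weight stands by itself, about 1 mm off centre and tilted about 2°. I'm backing straight up.

move_arm:
  increments:
    - {"xyz":[0,0,-4],"roll":0,"grip":60}
    - {"xyz":[0,0,-10],"roll":0,"grip":60}
    - {"xyz":[0,0,-25],"roll":0,"grip":60}
    - {"xyz":[0,0,-35],"roll":0,"grip":60}
    - {"xyz":[0,0,-25],"roll":0,"grip":60}

```text
time_s: 20.05
position: [0.6332, -0.0391, 0.191]
tcp_rot: [[0.933, 0.36, 0.002], [0.36, -0.933, -0.001], [0.002, 0.001, -1.0]]
force: [0.4, 0.3, 1.2]
opening: 0.601
grasp_force: 0.0
```

move_arm:
  increments:
    - {"xyz":[0,0,-10],"roll":0,"grip":60}
    - {"xyz":[0,0,0],"roll":0,"grip":60}
    - {"xyz":[0,0,0],"roll":0,"grip":60}
    - {"xyz":[0,0,0],"roll":0,"grip":60}
    - {"xyz":[0,0,0],"roll":0,"grip":60}

```text
time_s: 20.47
position: [0.631, -0.0387, 0.1959]
tcp_rot: [[0.933, 0.359, -0.004], [0.359, -0.933, 0.001], [-0.004, -0.003, -1.0]]
force: [0.1, 0.4, -0.9]
opening: 0.6
grasp_force: 0.0
```

```bash
python3 q.py
```

```text
[ 0.63102413 -0.03865804  0.19587755] 20.4667 0.5999170744646051
disc tilt deg [-2.65214263 -0.00545066] 3324 z [0.08316847 0.08569015 0.10993868]
disc centre (2.0452258586883545, 0.6270534992218018) 25.067733764648438 dome [  2.53759933   0.42300571 124.58042735] world [ 0.63268456 -0.03839432  0.08542296]
```

View pics/w9.png

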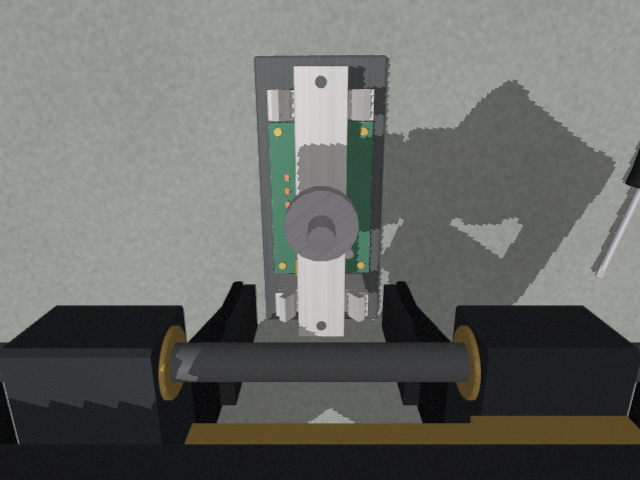

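The weight is balanced at (321,222) on the bar and steady, about 2° off level. The bar sits in both notches, so I'm handing in.

```bash
python3 -c "
from rig import bot
print(bot.hand_in())"
```

```text
the job is handed in; nothing more can be done
None
```

The job is handed in: the long bar lies flat in both notches, dome up and centred over the board, and the larger weight balances on the dome by itself, about 1 mm off centre and 2–3° off level; the short bar, pot and screwdriver were not touched, and it took about 20.5 s of robot time.

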